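# Open the tall pinch-lid canister

## Robot

A 7-joint arm with a two-finger parallel gripper is mounted at the origin on a cart in front of the work surface, level with it; the furniture and walls round the work are solid. World frame = base frame: x ahead of the robot, y to its left, z up, the work surface at z = 0. Lengths are in m, angles in degrees, forces in N, time in s.
With the tool pointing down it reaches from about 0.35 to 0.9 m from the base axis. Payload 7.2 kg.
Tool frame: the origin (TCP) lies where the fingers leave the gripper's body, on its centre line; the fingertips stand 73 mm ahead of it and the grasp point (between the pads) lies 54 mm ahead of it; z points along the fingers, y is the line along which they close (so a half turn about z gives the same grasp; the last joint's range is limited). The gripper opens to 85 mm and grips with 20 to 120 N. Pads are 22 mm wide; open, the fingers measure 114 mm over their backs; the gripper's body (76 mm by 85 mm) begins 54 mm behind the grasp point. The pads swing forward as they close: fully open they stand 13 mm farther back than shut.
Start: joints at [60.722, 23.554, -0.728, 91.456, 0.321, 64.991, -4.71], TCP at [0.268, -0.565, 0.304] pointing down, gripper open.
Joint ranges: [-169.25, 169.25], [-16.82, 113.86], [-84.01, 82.57], [7.8, 145.47], [-59.2, 239.2], [7.22, 106.19], [-163.78, 163.78]. Speed limits (degrees/s): [136.94, 136.94, 172.46, 172.46, 180, 180, 180].

## Interface

Orientations are given as a 3x3 rotation matrix whose columns are the frame's x, y, z axes.
In Python, from station import monitor, capture, finish_job, recognise, outline_of, mark_of gives the robot as it stands.
- The arm moves only by the tool apply_moves, never from a script. Its argument "deltas" is a list of rows, each an object with "grip": the opening, from 0 (shut) to 1 (fully open); "slide": the shift along the tool's x, y, z in m, a list of three; "twist": the turn about the tool's z in rad. A call has 1 to 10 rows; each row is the pose to reach, as a shift and turn from the pose commanded when the call began, along the tool's axes at that moment; what a row does not reach only later rows make up. A row lasts 1/12 s, in which the tool goes at most 41.7 mm and 7.16 degrees, less where a joint would pass 70% of its speed; a pose out of reach is approached as far as the arm can. A call with a gripper value outside its range is refused whole. The fingers move at their own pace and stop on an object; "grip_force" is the grip in N (left out, the last holds). Time passes only in rows, so rows that repeat a pose let the fingers close. It gives the time, the measured TCP pose, the force, the opening and the grip force at its end, in the units of the state.
- monitor.get_obs(): the state, without advancing time (a new reading comes with each control period).
- capture(name): name is "scene" or "top" or "wrist"; returns a dict with "color" (480x640x3 uint8, blue, green, red), "fovy" (degrees; the focal length in pixels is half the picture's height over the tangent of half this angle, whatever the lens; pixels are square), "cx", "cy" (the principal point, pixels), "k1" (the pictures are not rectified: a ray, as slopes to the right and down, at radius r is drawn at 1 + k1 r^2 times it, then the intrinsics apply), "R" (3x3) and "t" (3): a world point X has camera coordinates R X + t. Camera axes: x right, y down, z forward; pixel columns grow to the right and rows downward; lengths in m; the calibration is good to about 2 mm. A picture is of the moment at which its call begins. There is no depth.
- finish_job(): hands the job in; it is judged then, once.
Trained networks look in a picture, given as the dict that the camera call returned (one of the last four; its "shot" number tells which), for a name from the list of things; names that differ only in an ending like _2 or _b are one class to them, and where a whole thing is asked for, a point or a joint stands for the part that bears it (a point fixed in the world has none). Each returns a list of dicts, best first, with "conf" (0 to 1); they miss things now and then, are a little off and sometimes report something else, mostly with a low value. They report only what shows in the picture. A call takes as long as a camera call. They do not tell look-alikes from the thing itself.
- recognise(picture, name): "rect" ([left, top, right, bottom] in pixels, round what is visible of it).
- outline_of(picture, name): "region" (480x640 bool, what is visible of it) and "rect" ([left, top, right, bottom] in pixels, round what is visible of it).
- mark_of(picture, name): "centre" ([column, row] in pixels: a listed point, or the origin of a listed thing).
The state is a dict: "clock": time; "joint_positions": joint angles; "qd": joint speeds; "joint_efforts": joint torques, N m; "tool_pos": TCP position; "tool_rot": TCP orientation; "ft_force": force on the tool from outside, world axes, zero at the start; "moment": the same for the moment, N m; "finger_gap": finger opening in m; "grip_force": force on a finger pad.
Only numpy, scipy, OpenCV 4.12 (cv2) and the standard library are available. Lean on these libraries where they do the work, as an engineer would, in place of code of your own. Each camera call takes 0.05 s, during which the arm holds its last target. There are 200 camera calls.

## Task

Open the taller of the two steel canisters: pinch the two buttons on its lid together to free the catch, lift the lid off, and set it down upright on the white board, not letting go before it is down. Leave the shorter canister closed and undisturbed.

Things in the scene. Friction and masses are not known exactly. Their poses are not given: they have to be found in the camera images.
- tall_lid: Lid of the tall steel canister (fixed, 104 mm wide, 150 high). Origin: foot of the lid's plug, 128 mm above the worktop when shut; z up, buttons face +y and -y. Heights over it: plug (72 mm wide, inside the canister) 0-22 mm, disc (104 wide) 22-27, round tower (42 wide) 27-72, button faces (24 wide) 44-66. Grasp across the buttons: 62 mm free, 46 mm pressed. 0.11-0.2 kg. Clear after 25 mm of lift.
- short_lid: Lid of the short canister, exactly like the other lid, latched on a fixed steel canister 104 mm wide but only 95 mm high. Origin: foot of its plug, 73 mm above the worktop. To be left alone.
- board: White plastic board lying fixed on the worktop, 180 mm (its x) by 160 mm (its y), 15 mm thick. Origin: centre of its underside. The lid goes near the middle of its top face, standing on its plug.
- tall_lid_left_button (a joint): Metal push button on the +y side of the tall canister's lid, pushed toward the lid's axis: 0 free, 0.008 m fully in. A sprung catch moves with it and grips under the canister's rim until the button is in by about 6 mm; it springs back out (1.5 N, rising to 5.5 N when fully in) when let go.
- tall_lid_right_button (a joint): The like button on the -y side: 0 free, 0.008 m fully in. Both must be in at once for the lid to come off; a squeeze of 20 N or more across the two presses both fully in and carries the lid at the same time.
There are look-alikes about, which are no part of the job. What is shaped like the tall_lid but orange or purple is not meant.

How it is judged:
By the outcome, as a careful person would: the job done as asked, in the order asked, and still so for the second after the job is handed in, with the robot touching nothing.
It also fails if it takes over 37 s, if anything falls off the work surface, if the arm or the gripper's body presses on something with over 40 N, if the wrist force passes 120 N, or if a joint passes its speed limit or range.

## Working session

There is one attempt and no reset: what is moved stays moved. The work goes in short steps, Python scripts to look and compute and a tool call to move; the robot and the scene stay as the last step left them, time stands still between calls to the robot, and variables do not carry over. Pictures are saved under pics/ and viewed, at most 10 in all, crops included, and the job is handed in when it is done.

Besides the shell and the picture viewer there is one more tool, called after "Call:" by a JSON object that holds its "name" and its "arguments". apply_moves: Moves the arm, as the interface text tells. Its arguments: {"type":"object","properties":{"deltas":{"type":"array"},"grip_force":{"type":"number"}},"required":["deltas"]}

```bash
mkdir -p pics; ls; cat > h.py <<'E'
import numpy as np, cv2
from station import monitor, capture, finish_job, recognise, outline_of, mark_of
def K(p):
    f=240/np.tan(np.radians(p['fovy'])/2)
    return np.array([[f,0,p['cx']],[0,f,p['cy']],[0,0,1.]]), np.array([p['k1'],0,0,0.])
def ray(p,px):
    k,d=K(p); s=cv2.undistortPoints(np.array([[px]],float),k,d)[0,0]
    R=np.array(p['R']);return -R.T@np.array(p['t']), R.T@np.array([s[0],s[1],1])
def atz(p,px,z):
    o,v=ray(p,px); return o+v*(z-o[2])/v[2]
def proj(p,X):
    k,d=K(p); R=np.array(p['R']); return cv2.projectPoints(np.array(X,float).reshape(-1,3),cv2.Rodrigues(R)[0],np.array(p['t'],float),k,d)[0].reshape(-1,2)
E
python3 - <<'E'
from h import *
P={n:capture(n) for n in ('scene','top')}
for n,p in P.items():
    cv2.imwrite(f'pics/{n}.png',p['color'])
    for t,z in (('tall_lid',.128),('short_lid',.073),('board',0),('tall_lid_left_button',.183)):
        print(n,t,[(np.round(m['centre']),round(m['conf'],2),atz(p,m['centre'],z).round(3)) for m in mark_of(p,t)])
o=monitor.get_obs(); print(o['clock'],o['tool_rot'],o['tool_pos'],o['finger_gap'])
E
```

```text
pics
scene tall_lid [(array([325., 254.]), 0.96, array([ 0.582, -0.033,  0.128])), (array([384., 220.]), 0.82, array([ 0.532, -0.24 ,  0.128])), (array([372., 230.]), 0.6, array([ 0.536, -0.177,  0.128]))]
scene short_lid [(array([325., 290.]), 0.76, array([0.56 , 0.011, 0.073]))]
scene board [(array([258., 385.]), 0.68, array([0.582, 0.231, 0.   ]))]Traceback (most recent call last):
  File "<stdin>", line 6, in <module>
ValueError: it knows: board, short_lid, tall_lid
```

```bash
python3 - <<'E'
from h import *
p=capture('top'); cv2.imwrite('pics/top.png',p['color'])
for t,z in (('tall_lid',.128),('short_lid',.073),('board',0)):
        print(t,[(np.round(m['centre']),round(m['conf'],2),atz(p,m['centre'],z).round(3)) for m in mark_of(p,t)])
        print([(np.round(m['rect']),round(m['conf'],2)) for m in recognise(p,t)])
o=monitor.get_obs(); print(o['clock'],o['tool_rot'],o['tool_pos'],o['finger_gap'])
E
```

```text
tall_lid [(array([438., 244.]), 0.96, array([ 0.602, -0.372,  0.128])), (array([382., 275.]), 0.79, array([ 0.527, -0.23 ,  0.128])), (array([374., 224.]), 0.61, array([ 0.656, -0.21 ,  0.128]))]
[(array([357., 206., 397., 240.]), 0.97), (array([364., 253., 407., 297.]), 0.82), (array([423., 224., 463., 264.]), 0.68)]
short_lid [(array([285., 263.]), 0.55, array([0.563, 0.018, 0.073]))]
[(array([266., 243., 306., 284.]), 0.73)]
board [(array([212., 258.]), 0.57, array([0.587, 0.227, 0.   ]))]
[(array([178., 225., 243., 291.]), 0.97)]
0.6 [[ 9.03555955e-01  4.28470110e-01  3.69647292e-05]
 [ 4.28470110e-01 -9.03555955e-01 -1.47644211e-05]
 [ 2.70735881e-05  2.91787622e-05 -9.99999999e-01]] [ 0.26779203 -0.56471285  0.30390785] 0.08527464828546046
```

View pics/scene.png

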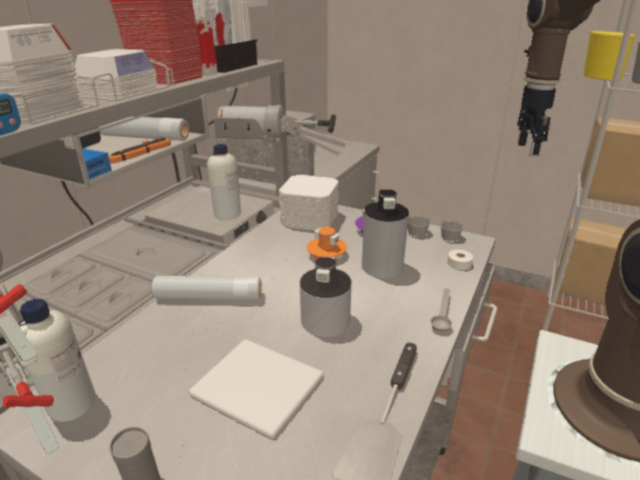

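View pics/top.png

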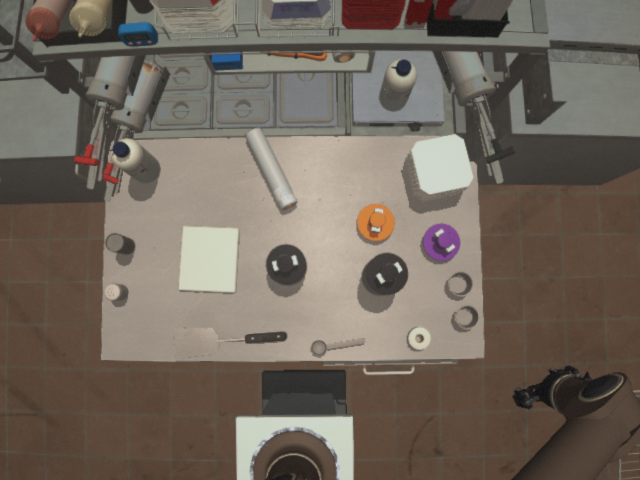

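Candidates, with pixels in the top view: black lid on the tall canister (384,273), black lid on the short one (286,263), orange lid (376,222) and purple lid (441,243). I choose the black one at top (384,273) / scene (386,205), because it sits on the taller steel canister. The board is at top (209,259). Next is the close crop to check that choice and the button direction.

```bash
python3 - <<'E'
from h import *
a=cv2.imread('pics/top.png')[240:310,345:425]; b=cv2.imread('pics/scene.png')[180:280,350:430]
cv2.imwrite('pics/crop.png',np.hstack([cv2.resize(a,(400,350),interpolation=2),cv2.resize(b,(320,350),interpolation=2)]))
E
```

```text
(no output)
```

View pics/crop.png

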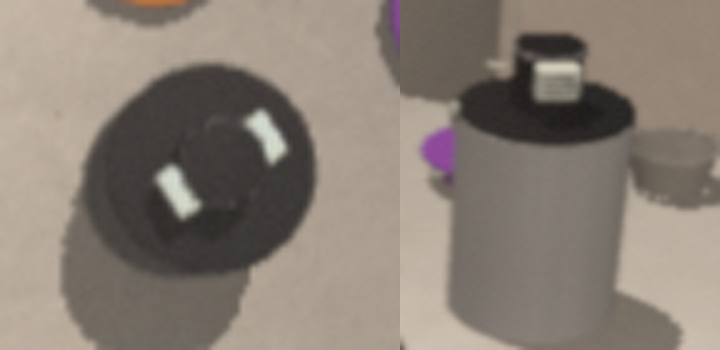

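The crop confirms the black lid on the tall canister. Its two metal buttons are at about top (380.6,278) and (398.4,267), both on the tower.

```bash
python3 - <<'E'
from h import *
p=capture('top')
c=p['color'][255:290,365:412].astype(int); m=((c.min(2)>150)).astype(np.uint8)
n,l,s,ce=cv2.connectedComponentsWithStats(m); print(s[1:,4],ce[1:]+[365,255])
i=np.argsort(-s[1:,4])[:2]+1
A=[atz(p,ce[k]+[365,255],.192) for k in i]; print(A,np.linalg.norm(A[0]-A[1]))
c=(A[0]+A[1])/2; v=A[0]-A[1]; v/=np.linalg.norm(v); print('c',c,'dir deg',np.degrees(np.arctan2(v[1],v[0])))
r=outline_of(p,'tall_lid')
for q in r: print(np.round(q['rect']),q['conf'])
o=monitor.get_obs(); R=np.array(o['tool_rot'])
print(R.T@(np.array([*c[:2],.32])-o['tool_pos']))
y=R[:,1]; print('y deg',np.degrees(np.arctan2(y[1],y[0])))
b=[recognise(p,'board')[0]['rect']]; b=b[0]; print(atz(p,[(b[0]+b[2])/2,(b[1]+b[3])/2],.015))
E
```

```text
[41 36 35] [[367.73170732 257.36585366]
 [398.08333333 266.44444444]
 [379.97142857 277.74285714]]
[array([ 0.56571157, -0.18773513,  0.192     ]), array([ 0.54314366, -0.26008966,  0.192     ])] 0.07579239738362434
c [ 0.55442761 -0.22391239  0.192     ] dir deg 72.67691961230716
[364. 254. 407. 296.] 0.95
[355. 205. 395. 242.] 0.85
[424. 225. 461. 258.] 0.79
[ 0.40503677 -0.1851327  -0.01608531]
y deg -64.63015458146361
[0.57816572 0.22819489 0.015     ]
```

```bash
python3 - <<'E'
from h import *
p=capture('top')
A=[atz(p,k,.192) for k in ([398.08,266.44],[379.97,277.74])]; print(A,np.linalg.norm(A[0]-A[1]))
c=(A[0]+A[1])/2; v=A[0]-A[1]; print('c',c,'dir deg',np.degrees(np.arctan2(v[1],v[0])))
o=monitor.get_obs(); R=np.array(o['tool_rot'])
print(R.T@(np.array([*c[:2],.304])-o['tool_pos']))
p=capture('wrist'); R2=np.array(p['R']); print('wrist cam in tool',R.T@(-R2.T@p['t']-o['tool_pos']), R.T@R2.T, p['fovy'],p['cx'],p['cy'])
E
```

```text
[array([ 0.5431544 , -0.26008191,  0.192     ]), array([ 0.51665861, -0.21603995,  0.192     ])] 0.05139767484813437
c [ 0.52990651 -0.23806093  0.192     ] dir deg -58.968738403531596
[ 3.76786636e-01 -1.82832945e-01 -7.39460964e-05]
wrist cam in tool [ 0.07912222 -0.00052759 -0.07025069] [[-9.51065879e-04 -9.52346850e-01 -3.05015691e-01]
 [ 9.99999489e-01 -8.01272860e-04 -6.16282091e-04]
 [ 3.42513513e-04 -3.05016121e-01  9.52347126e-01]] 62.37268951300206 312.84913867303885 234.97609301583117
```

Call:
{"name": "apply_moves", "arguments": {"deltas": [{"grip":1,"slide":[0.015,-0.007,-0.005],"twist":0},{"grip":1,"slide":[0.04,-0.02,-0.015],"twist":-0.02},{"grip":1,"slide":[0.075,-0.037,-0.03],"twist":-0.04},{"grip":1,"slide":[0.11,-0.054,-0.03],"twist":-0.06},{"grip":1,"slide":[0.145,-0.071,-0.03],"twist":-0.08},{"grip":1,"slide":[0.18,-0.088,-0.03],"twist":-0.1},{"grip":1,"slide":[0.215,-0.105,-0.03],"twist":-0.1},{"grip":1,"slide":[0.25,-0.122,-0.03],"twist":-0.1},{"grip":1,"slide":[0.285,-0.139,-0.03],"twist":-0.1},{"grip":1,"slide":[0.315,-0.153,-0.03],"twist":-0.1}]}}

```text
clock: 1.68
tool_pos: [0.4883, -0.2888, 0.3342]
tool_rot: [[0.856, 0.518, 0.001], [0.518, -0.856, 0.0], [0.001, 0.0, -1.0]]
ft_force: [0.8, -0.7, -0.3]
finger_gap: 0.0854
grip_force: 0.0
```

```bash
python3 - <<'E'
from h import *
o=monitor.get_obs(); R=np.array(o['tool_rot']); print(o['clock'],o['tool_pos'],np.degrees(np.arctan2(R[1,1],R[0,1])))
print(R.T@(np.array([.530,-.238,.334])-o['tool_pos']))
E
```

```text
1.6833 [ 0.48830026 -0.28884888  0.33422062] -58.817451929316505
[ 0.06200268 -0.02191166  0.00026951]
```

Call:
{"name": "apply_moves", "arguments": {"deltas": [{"grip":1,"slide":[0.025,-0.009,0],"twist":0},{"grip":1,"slide":[0.045,-0.016,0],"twist":0},{"grip":1,"slide":[0.058,-0.021,0],"twist":0},{"grip":1,"slide":[0.062,-0.022,0],"twist":0},{"grip":1,"slide":[0.062,-0.022,0],"twist":0},{"grip":1,"slide":[0.062,-0.022,0],"twist":0}]}}

```text
clock: 2.18
tool_pos: [0.528, -0.2416, 0.3338]
tool_rot: [[0.857, 0.516, -0.0], [0.516, -0.857, -0.001], [-0.001, 0.0, -1.0]]
ft_force: [-0.4, -0.7, -0.3]
finger_gap: 0.0853
grip_force: 0.0
```

```bash
python3 - <<'E'
from h import *
p=capture('wrist'); o=monitor.get_obs(); R=np.array(o['tool_rot']); print(o['clock'],o['tool_pos'])
cv2.imwrite('pics/w1.png',p['color'])
m=(p['color'].min(2)>150).astype(np.uint8)
n,l,s,ce=cv2.connectedComponentsWithStats(m)
for k in range(1,n):
    if s[k,4]>300: print(s[k],ce[k].round(1),atz(p,ce[k],.192).round(4))
print([(q['centre'],q['conf'],atz(p,q['centre'],.128)) for q in mark_of(p,'tall_lid')])
E
```

```text
2.2333 [ 0.52780183 -0.24201397  0.33388462]
[  125     0   203   160 20385] [223.8  64. ] [ 0.5916 -0.1506  0.192 ]
[404   0  28  26 319] [417.9  10.7] [ 0.6626 -0.2201  0.192 ]
[ 590    0   50   82 3150] [618.1  34.6] [ 0.7127 -0.3149  0.192 ]
[360  47  28  28 303] [372.6  60.7] [ 0.6312 -0.2138  0.192 ]
[256 231  19  38 578] [264.5 248.9] [ 0.5161 -0.216   0.192 ]
[346 231  19  38 589] [354.9 248. ] [ 0.543  -0.2598  0.192 ]
[ 285  341   53   44 1486] [310.9 362.1] [ 0.4644 -0.2778  0.192 ]
[  0 348  49  41 938] [ 17.6 369.3] [ 0.3526 -0.1133  0.192 ]
[([309.9, 217.4], 0.88, array([ 0.5300606 , -0.23722504,  0.128     ])), ([380.0, 49.6], 0.86, array([ 0.65017038, -0.21823252,  0.128     ])), ([492.9, 194.2], 0.56, array([ 0.61300355, -0.34115621,  0.128     ]))]
```

View pics/w1.png

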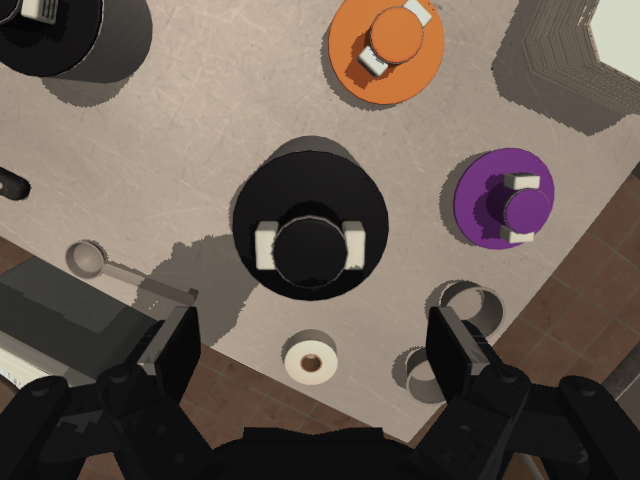

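The picture shows the tall lid's buttons at (264,249) and (355,248), with the line between them parallel to the finger axis. The lid centre is (0.5296,-0.2379). I'll correct the offset and go down.

Call:
{"name": "apply_moves", "arguments": {"deltas": [{"grip":1,"slide":[0.002,-0.001,0.01],"twist":0},{"grip":1,"slide":[0.004,-0.003,0.03],"twist":0},{"grip":1,"slide":[0.004,-0.003,0.05],"twist":0},{"grip":1,"slide":[0.004,-0.003,0.065],"twist":0},{"grip":1,"slide":[0.004,-0.003,0.07],"twist":0},{"grip":1,"slide":[0.004,-0.003,0.07],"twist":0},{"grip":1,"slide":[0.004,-0.003,0.07],"twist":0},{"grip":1,"slide":[0.004,-0.003,0.07],"twist":0}]}}

```text
clock: 2.95
tool_pos: [0.5308, -0.2364, 0.2649]
tool_rot: [[0.857, 0.516, 0.001], [0.516, -0.857, -0.001], [0.001, 0.001, -1.0]]
ft_force: [-0.2, 0.1, 0.3]
finger_gap: 0.0854
grip_force: 0.0
```

Call:
{"name": "apply_moves", "arguments": {"deltas": [{"grip":1,"slide":[-0.001,0.001,0.008],"twist":0},{"grip":1,"slide":[-0.002,0.001,0.018],"twist":0},{"grip":1,"slide":[-0.002,0.001,0.026],"twist":0},{"grip":1,"slide":[-0.002,0.001,0.03],"twist":0},{"grip":1,"slide":[-0.002,0.001,0.03],"twist":0},{"grip":1,"slide":[-0.002,0.001,0.03],"twist":0},{"grip":1,"slide":[-0.002,0.001,0.03],"twist":0}], "grip_force": 40}}

```text
clock: 3.53
tool_pos: [0.5294, -0.2379, 0.234]
tool_rot: [[0.856, 0.517, 0.0], [0.517, -0.856, -0.0], [0.0, 0.0, -1.0]]
ft_force: [0.2, -0.4, 0.3]
finger_gap: 0.0853
grip_force: 0.0
```

Call:
{"name": "apply_moves", "arguments": {"deltas": [{"grip":0.6,"slide":[0,0,0],"twist":0},{"grip":0.4,"slide":[0,0,0],"twist":0},{"grip":0.2,"slide":[0,0,0],"twist":0},{"grip":0,"slide":[0,0,0],"twist":0},{"grip":0,"slide":[0,0,0],"twist":0},{"grip":0,"slide":[0,0,0],"twist":0},{"grip":0,"slide":[0,0,0],"twist":0},{"grip":0,"slide":[0,0,0],"twist":0},{"grip":0,"slide":[0,0,0],"twist":0},{"grip":0,"slide":[0,0,0],"twist":0}], "grip_force": 40}}

```text
clock: 4.37
tool_pos: [0.5298, -0.2381, 0.2357]
tool_rot: [[0.856, 0.516, 0.002], [0.516, -0.856, -0.001], [0.001, 0.002, -1.0]]
ft_force: [-2.2, 1.2, 10.7]
finger_gap: 0.0426
grip_force: 40.6
```

```bash
python3 - <<'E'
from h import *
p=capture('wrist'); q=capture('scene'); o=monitor.get_obs(); print(o['clock'],o['tool_pos'],o['finger_gap'],o['grip_force'],o['ft_force'])
cv2.imwrite('pics/w2.png',np.hstack([cv2.resize(p['color'][200:480,160:480],(400,350)),cv2.resize(q['color'][130:250,330:450],(350,350),interpolation=2)]))
E
```

```text
4.4667 [ 0.52978203 -0.23808897  0.23565707] 0.042285004192863254 40.645354986190796 [-1.86968338  1.15401636 10.33092758]
```

View pics/w2.png

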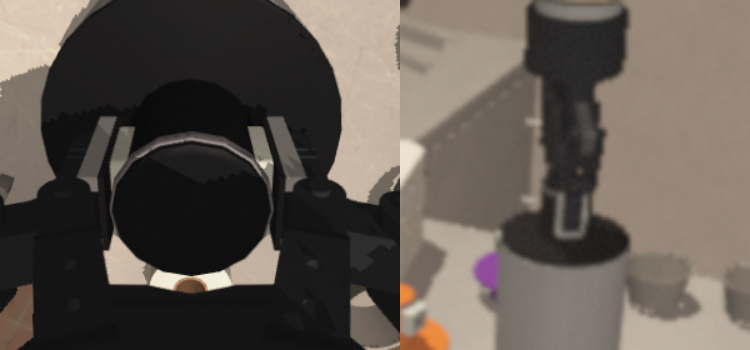

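The pads are flat on both buttons and the buttons are pressed in (crop, about x 120 and 262). Lifting gently.

Call:
{"name": "apply_moves", "arguments": {"deltas": [{"grip":0,"slide":[0,0,-0.004],"twist":0},{"grip":0,"slide":[0,0,-0.008],"twist":0},{"grip":0,"slide":[0,0,-0.012],"twist":0},{"grip":0,"slide":[0,0,-0.018],"twist":0},{"grip":0,"slide":[0,0,-0.024],"twist":0},{"grip":0,"slide":[0,0,-0.03],"twist":0},{"grip":0,"slide":[0,0,-0.036],"twist":0},{"grip":0,"slide":[0,0,-0.042],"twist":0},{"grip":0,"slide":[0,0,-0.042],"twist":0},{"grip":0,"slide":[0,0,-0.042],"twist":0}]}}

```text
clock: 5.3
tool_pos: [0.5294, -0.238, 0.2763]
tool_rot: [[0.856, 0.516, 0.001], [0.516, -0.856, -0.0], [0.0, 0.001, -1.0]]
ft_force: [-0.5, -0.3, -1.1]
finger_gap: 0.042
grip_force: 41.7
```

```bash
python3 - <<'E'
from h import *
p=capture('wrist'); q=capture('scene'); t=capture('top')
cv2.imwrite('pics/w3.png',np.hstack([cv2.resize(p['color'][200:480,160:480],(400,350)),cv2.resize(q['color'][130:250,330:450],(350,350),interpolation=2)]))
for n,im in (('top',t),('scene',q)):
    m=outline_of(im,'board')[0]['region'].astype(np.uint8)
    cs=max(cv2.findContours(m,0,1)[0],key=cv2.contourArea)[:,0]
    P=np.array([atz(im,x,.015)[:2] for x in cs.astype(float)],np.float32)
    print(n,cv2.minAreaRect(P))
c=np.array([.5294,-.238]);R=np.array(monitor.get_obs()['tool_rot']); print(R.T@np.array([.582-c[0],.229-c[1],0]))
E
```

```text
top ((0.5817778706550598, 0.2318926453590393), (0.16008438169956207, 0.177576944231987), 87.01531982421875)
scene ((0.576529860496521, 0.23972779512405396), (0.1626959592103958, 0.18536776304244995), 86.81037902832031)
[ 2.86287958e-01 -3.72686137e-01  9.18613460e-05]
```

View pics/w3.png

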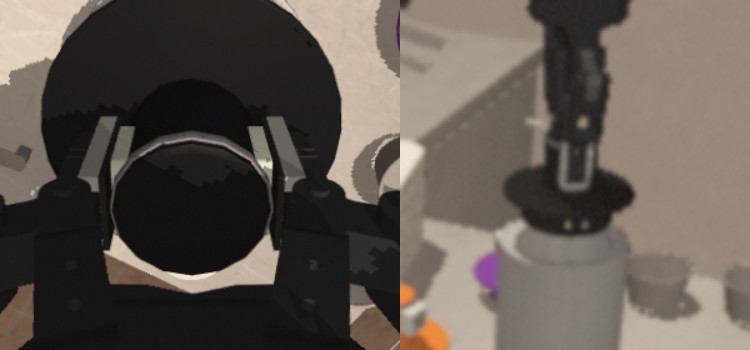

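The right half of the crop shows the lid off the canister, with its plug at crop (568,215), above the rim and held upright. I'll carry it to the board centre at about (0.581, 0.232).

Call:
{"name": "apply_moves", "arguments": {"deltas": [{"grip":0,"slide":[0,0,-0.01],"twist":0},{"grip":0,"slide":[0,0,-0.025],"twist":0},{"grip":0,"slide":[0,0,-0.04],"twist":0},{"grip":0,"slide":[0,0,-0.05],"twist":0},{"grip":0,"slide":[0.006,-0.008,-0.055],"twist":0},{"grip":0,"slide":[0.016,-0.021,-0.055],"twist":0},{"grip":0,"slide":[0.03,-0.039,-0.055],"twist":0},{"grip":0,"slide":[0.046,-0.06,-0.055],"twist":0},{"grip":0,"slide":[0.062,-0.081,-0.055],"twist":0},{"grip":0,"slide":[0.078,-0.102,-0.055],"twist":0}]}}

```text
clock: 6.38
tool_pos: [0.5431, -0.1083, 0.3308]
tool_rot: [[0.856, 0.517, -0.0], [0.517, -0.856, 0.0], [-0.0, -0.0, -1.0]]
ft_force: [-0.5, -0.7, -1.2]
finger_gap: 0.042
grip_force: 41.7
```

Call:
{"name": "apply_moves", "arguments": {"deltas": [{"grip":0,"slide":[0.017,-0.022,0],"twist":0},{"grip":0,"slide":[0.035,-0.046,0],"twist":0},{"grip":0,"slide":[0.053,-0.07,0],"twist":0},{"grip":0,"slide":[0.071,-0.093,0],"twist":0},{"grip":0,"slide":[0.089,-0.117,0],"twist":0},{"grip":0,"slide":[0.107,-0.14,0],"twist":0},{"grip":0,"slide":[0.125,-0.164,0],"twist":0},{"grip":0,"slide":[0.141,-0.185,0],"twist":0},{"grip":0,"slide":[0.155,-0.203,0],"twist":0},{"grip":0,"slide":[0.167,-0.219,0],"twist":0}]}}

```text
clock: 7.22
tool_pos: [0.5725, 0.1664, 0.3307]
tool_rot: [[0.855, 0.518, -0.001], [0.518, -0.855, 0.001], [-0.0, -0.001, -1.0]]
ft_force: [0.3, 0.2, -2.1]
finger_gap: 0.0419
grip_force: 41.7
```

Call:
{"name": "apply_moves", "arguments": {"deltas": [{"grip":0,"slide":[0.012,-0.016,0],"twist":0},{"grip":0,"slide":[0.023,-0.03,0.005],"twist":0},{"grip":0,"slide":[0.033,-0.043,0.015],"twist":0},{"grip":0,"slide":[0.04,-0.052,0.035],"twist":0},{"grip":0,"slide":[0.042,-0.055,0.06],"twist":0},{"grip":0,"slide":[0.042,-0.055,0.085],"twist":0},{"grip":0,"slide":[0.042,-0.055,0.11],"twist":0},{"grip":0,"slide":[0.042,-0.055,0.125],"twist":0},{"grip":0,"slide":[0.042,-0.055,0.13],"twist":0},{"grip":0,"slide":[0.042,-0.055,0.13],"twist":0}]}}

```text
clock: 8.05
tool_pos: [0.5797, 0.2325, 0.1994]
tool_rot: [[0.856, 0.517, -0.003], [0.517, -0.856, -0.001], [-0.003, -0.001, -1.0]]
ft_force: [-0.2, -0.3, -1.0]
finger_gap: 0.0422
grip_force: 41.7
```

```bash
python3 - <<'E'
from h import *
p=capture('wrist'); q=capture('scene')
cv2.imwrite('pics/w4.png',np.hstack([cv2.resize(p['color'],(440,330)),cv2.resize(q['color'][260:440,180:360],(330,330),interpolation=2)]))
o=monitor.get_obs(); print(o['clock'],o['tool_pos'],o['ft_force'])
E
```

```text
8.15 [0.5809757  0.23290751 0.20182167] [ 0.45338015 -0.23764037 -1.20547716]
```

View pics/w4.png

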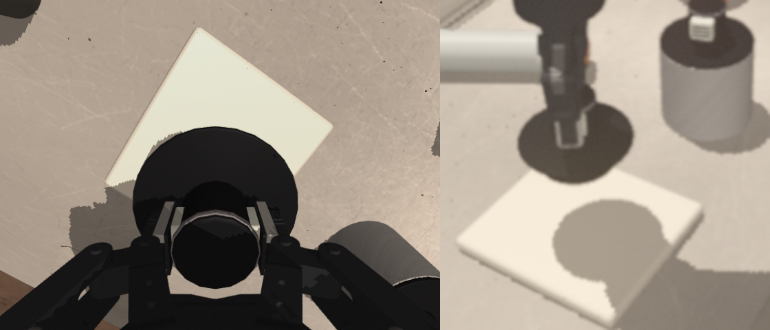

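The lid is level and over the board's middle; its shadow falls on the board at crop (608,240). Lowering.

Call:
{"name": "apply_moves", "arguments": {"deltas": [{"grip":0,"slide":[0,0,0.01],"twist":0},{"grip":0,"slide":[0,0,0.025],"twist":0},{"grip":0,"slide":[0,0,0.04],"twist":0},{"grip":0,"slide":[0,0,0.053],"twist":0},{"grip":0,"slide":[0,0,0.062],"twist":0},{"grip":0,"slide":[0,0,0.068],"twist":0},{"grip":0,"slide":[0,0,0.07],"twist":0},{"grip":0,"slide":[0,0,0.07],"twist":0},{"grip":0,"slide":[0,0,0.07],"twist":0},{"grip":0,"slide":[0,0,0.07],"twist":0}]}}

```text
clock: 8.98
tool_pos: [0.5812, 0.2325, 0.1316]
tool_rot: [[0.856, 0.516, 0.001], [0.516, -0.856, 0.0], [0.001, 0.0, -1.0]]
ft_force: [0.5, -0.3, -1.4]
finger_gap: 0.0418
grip_force: 41.7
```

Call:
{"name": "apply_moves", "arguments": {"deltas": [{"grip":0,"slide":[0,0,0.002],"twist":0},{"grip":0,"slide":[0,0,0.004],"twist":0},{"grip":0,"slide":[0,0,0.006],"twist":0},{"grip":0,"slide":[0,0,0.006],"twist":0},{"grip":0,"slide":[0,0,0.006],"twist":0}]}}

```text
clock: 9.4
tool_pos: [0.5807, 0.2322, 0.1247]
tool_rot: [[0.856, 0.517, -0.0], [0.517, -0.856, -0.0], [-0.0, -0.0, -1.0]]
ft_force: [0.8, 0.3, -0.5]
finger_gap: 0.0422
grip_force: 41.7
```

Call:
{"name": "apply_moves", "arguments": {"deltas": [{"grip":0,"slide":[0,0,0.001],"twist":0},{"grip":0,"slide":[0,0,0.0015],"twist":0},{"grip":0,"slide":[0,0,0.002],"twist":0},{"grip":0,"slide":[0,0,0.002],"twist":0},{"grip":0,"slide":[0,0,0.002],"twist":0}]}}

```text
clock: 9.82
tool_pos: [0.5808, 0.2323, 0.1229]
tool_rot: [[0.856, 0.517, 0.0], [0.517, -0.856, -0.0], [0.0, 0.0, -1.0]]
ft_force: [-0.4, -0.5, -0.9]
finger_gap: 0.0424
grip_force: 41.8
```

Call:
{"name": "apply_moves", "arguments": {"deltas": [{"grip":0,"slide":[0,0,0.001],"twist":0},{"grip":0,"slide":[0,0,0.001],"twist":0},{"grip":0,"slide":[0,0,0.002],"twist":0},{"grip":0,"slide":[0,0,0.002],"twist":0},{"grip":0,"slide":[0,0,0.002],"twist":0}]}}

```text
clock: 10.23
tool_pos: [0.5808, 0.2324, 0.1228]
tool_rot: [[0.856, 0.517, 0.001], [0.517, -0.856, -0.0], [0.001, 0.001, -1.0]]
ft_force: [-5.7, -3.5, 14.9]
finger_gap: 0.042
grip_force: 44.5
```

It is down: contact reads 15 N. Opening in place.

Call:
{"name": "apply_moves", "arguments": {"deltas": [{"grip":0.5,"slide":[0,0,0],"twist":0},{"grip":0.6,"slide":[0,0,0],"twist":0},{"grip":0.7,"slide":[0,0,0],"twist":0},{"grip":0.8,"slide":[0,0,0],"twist":0},{"grip":0.9,"slide":[0,0,0],"twist":0},{"grip":1,"slide":[0,0,0],"twist":0},{"grip":1,"slide":[0,0,0],"twist":0},{"grip":1,"slide":[0,0,0],"twist":0}]}}

```text
clock: 10.9
tool_pos: [0.5808, 0.2323, 0.1208]
tool_rot: [[0.856, 0.517, -0.0], [0.517, -0.856, 0.0], [-0.0, -0.0, -1.0]]
ft_force: [0.2, -0.3, -0.1]
finger_gap: 0.0855
grip_force: 0.0
```

Call:
{"name": "apply_moves", "arguments": {"deltas": [{"grip":1,"slide":[0,0,-0.006],"twist":0},{"grip":1,"slide":[0,0,-0.018],"twist":0},{"grip":1,"slide":[0,0,-0.035],"twist":0},{"grip":1,"slide":[0,0,-0.055],"twist":0},{"grip":1,"slide":[0,0,-0.08],"twist":0},{"grip":1,"slide":[0,0,-0.105],"twist":0},{"grip":1,"slide":[0,0,-0.13],"twist":0},{"grip":1,"slide":[0,0,-0.145],"twist":0},{"grip":1,"slide":[0,0,-0.15],"twist":0},{"grip":1,"slide":[0,0,-0.15],"twist":0}]}}

```text
clock: 11.73
tool_pos: [0.5813, 0.2326, 0.2733]
tool_rot: [[0.856, 0.517, 0.003], [0.517, -0.856, 0.001], [0.004, 0.001, -1.0]]
ft_force: [0.4, -0.4, -0.3]
finger_gap: 0.0853
grip_force: 0.0
```

```bash
python3 - <<'E'
from h import *
p=capture('wrist'); q=capture('scene')
cv2.imwrite('pics/w5.png',np.hstack([cv2.resize(p['color'],(440,330)),cv2.resize(q['color'][180:420,180:420],(330,330),interpolation=2)]))
for im in (p,q):
    print([(m['centre'],round(m['conf'],2),atz(im,m['centre'],.015).round(3)) for m in mark_of(im,'tall_lid')])
E
```

```text
[([314.7, 206.0], 0.76, array([0.583, 0.232, 0.015]))]
[([257.7, 379.9], 0.83, array([0.579, 0.233, 0.015])), ([325.9, 253.2], 0.73, array([ 0.67 , -0.211,  0.015])), ([371.0, 229.0], 0.52, array([ 0.617, -0.387,  0.015]))]
```

View pics/w5.png

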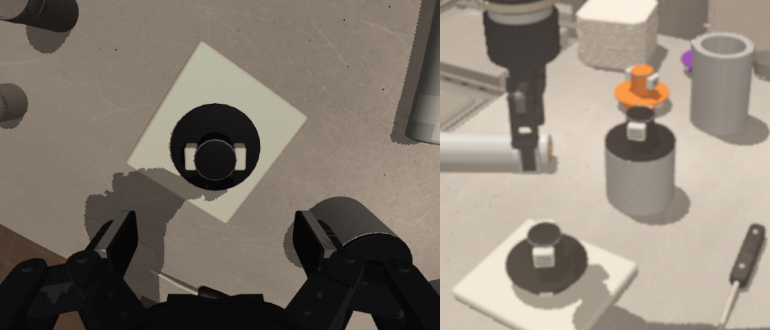

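The lid stands upright in the middle of the board, at (214,150) in the wrist view. The tall canister is open, the short one is still closed, and the gripper is clear. Handing in.

```bash
python3 -c "
from h import *
print(finish_job())"
```

```text
the job is handed in; nothing more can be done
None
```

I opened the tall canister and set its lid upright near the middle of the white board, let go only once it was down, left the short canister closed and untouched, and handed the job in at about 12 s of the 37 s allowed.

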